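# Fit the hex key into the denture flask's closing screw

## Robot

A 6-joint arm with a two-finger parallel gripper is mounted at the origin on the work surface. World frame = base frame: x ahead of the robot, y to its left, z up, the work surface at z = 0. Lengths are in mm, angles in rad, forces in N, time in s.
With the tool pointing down it reaches from about 350 to 775 mm from the base axis. Payload 7.3 kg.
Tool frame: the origin (TCP) lies at the very end of the fingers, on their centre line; the grasp point (between the pads) lies bot.grip_point_offset behind it (bot.grip_point_offset is the distance from the TCP to the grasp point, in mm); z points along the fingers, y is the line along which they close (so a half turn about z gives the same grasp; the last joint's range is limited). The gripper opens to 92 mm and grips with 3 to 60 N. Pads are 19 mm wide; open, the fingers measure 130 mm over their backs; the gripper's body (75 mm by 190 mm) begins 47 mm behind the grasp point.
Start: joints at [-1.255, 0.342, 1.524, -0, 1.275, -0.146], TCP at [233.943, -470.016, 226.741] pointing down, gripper open.
Joint ranges: [-2.53, 2.53], [-0.77, 2.02], [0.04, 2.7], [-1, 4.14], [0.28, 2.66], [-3.11, 3.11]. Speed limits (rad/s): [2.57, 2.57, 3.14, 3.14, 3.14, 3.14].

## Interface

Orientations are given as [roll, pitch, yaw] about the fixed x, y, z axes, in that order (R = Rz(yaw) Ry(pitch) Rx(roll)).
In Python, from plant import bot gives the robot as it stands. The module is installed in compiled form; this text tells all that it offers.
- The arm moves only by the tool carry_out, never from a script. Its argument "plan" is a list of rows, each an object of numbers: "tx", "ty", "tz": the shift along the world's x, y, z in mm; "rx", "ry", "rz": the turn, a rotation vector about the world's x, y, z in rad. A call has 1 to 12 rows; each row shifts and turns the commanded pose from where the row before left it; what a row does not reach is not made up. A row lasts 1/10 s, in which the tool goes at most 50 mm and 8.59 degrees, less where a joint would pass 70% of its speed; a pose out of reach is approached as far as the arm can. A call with a gripper value outside its range is refused whole. "gripper" is the closure, from 0 (fully open) to 1 (shut), set as the call begins (left out, the last holds). The fingers move at their own pace and stop on an object; the grip force is fixed at half the most. Time passes only in rows, so rows that do not move let the fingers close. It gives the time, the measured TCP pose, the force, the opening and the grip force at its end, in the units of the state.
- bot.get_obs(): the state, without advancing time (a new reading comes with each control period).
- bot.capture(name): name is "side" or "top"; returns the picture (384x512x3 uint8, red, green, blue); there is no depth.
- bot.camera_model(name): a dict with "camera_matrix" (3x3 intrinsics, pixels), "R" (3x3) and "t" (3): a world point X has camera coordinates R X + t. Camera axes: x right, y down, z forward; pixel columns grow to the right and rows downward; lengths in mm; the calibration is good to about 2 mm. A picture is of the moment at which its call begins. camera_model takes no time and is no camera call.
- bot.close_job(): hands the job in; it is judged then, once.
The state is a dict: "time": time; "joint_positions": joint angles; "dq": joint speeds; "tau": joint torques, N m; "tool_pos": TCP position; "tcp_rot": TCP orientation; "contact_force": force on the tool from outside, world axes, zero at the start; "moment": the same for the moment, N m; "grip_width": finger opening in mm; "finger_force": force on a finger pad.
Only numpy, scipy, OpenCV 4.12 (cv2) and the standard library are available. Lean on these libraries where they do the work, as an engineer would, in place of code of your own. Each camera call takes 0.05 s, during which the arm holds its last target. There are 200 camera calls.

## Task

In this dental laboratory a closed denture flask is waiting for its screw to be tightened. Take the middle-sized of the three T-handle hex keys out of the rack and fit it into the hex socket hidden down inside the flask's screw, turning the key until it drops in. Leave the key standing upright in the screw, fully home.

Things in the scene. Friction and masses are not known exactly. Their poses are not given: they have to be found in the camera images.
- key_grip (a point): Centre of the middle-sized key's handle: a black bar 74 mm long (this point's x), 20 mm wide (y; grip across it), 24 mm high (z, up). Below it a 40 mm round collar 6 mm thick, then a steel hex shaft 18 mm across flats, two of which face along x, ending in a 10 mm tapered point 88 mm below this point. The other keys' bars are 50 and 100 mm long, at the same height. Mass about 0.25 kg.
- key_tip (a point): End of the middle-sized key's point, on the shaft's axis, 88 mm below the handle's centre; same axes as key_grip.
- rack: Fixed white open stand, 70 x 300 mm (x, y), top 100 mm above the bench; origin under its centre, z up. Three 34 mm holes in its top, 100 mm apart along y, hold the keys upright by their collars, in any order; each lifts straight out. A point must rise 70 mm to clear the top.
- socket (a point): Centre of the mouth of the fixed screw in the lid of the flask (grey metal block 100 x 120 x 62 mm), z up, 76 mm above the bench. Head six-sided, 52 mm across flats. A 42 mm wide countersink narrows over 14 mm to a hex socket 20 mm across flats; floor 40 mm below this point. Flats of socket and head face along x: the key drops in when its x and this x differ by 0 or n x 60 deg, within 10 deg.

How it is judged (in metres and radians):
At the end, for the whole second after the job is handed in: The middle-sized key stands in the screw's hex socket: its point is at least 35 mm below the screw's mouth (5 mm or less above the socket floor), within 10 mm of the socket's axis, and the key leans less than 11 degrees (0.2 rad) (z of key_tip in the frame of socket below -0.035 m and horizontal distance between key_tip and socket below 0.01 m and angle between key_grip's own z axis and vertical below 0.2 rad); the robot touches nothing.
It also fails if it takes over 38 s, if anything falls off the work surface, if the arm or the gripper's body presses on something with over 40 N, if the wrist force passes 120 N, or if a joint passes its speed limit or range.

## Working session

There is one attempt and no reset: what is moved stays moved. The work goes in short steps, Python scripts to look and compute and a tool call to move; the robot and the scene stay as the last step left them, time stands still between calls to the robot, and variables do not carry over. Pictures are saved under pics/ and viewed, at most 10 in all, crops included, and the job is handed in when it is done.

Besides the shell and the picture viewer there is one more tool, called after "Emit:" as a command line: name --argument value ..., lists and objects as JSON in quotes. carry_out: Moves the arm, as the interface text tells. Its arguments: {"type":"object","properties":{"plan":{"type":"array"},"gripper":{"type":"number"}},"required":["plan"]}

```bash
mkdir -p pics; python3 - <<'E'
from plant import bot
import cv2
for n in("side","top"):
    cv2.imwrite(f"pics/{n}0.png",cv2.resize(bot.capture(n)[:,:,::-1],(800,600),interpolation=cv2.INTER_CUBIC))
    m=bot.camera_model(n);print(n,m["camera_matrix"].tolist(),m["R"].round(4).tolist(),m["t"])
o=bot.get_obs();print(o,bot.grip_point_offset)
E
```

```text
side [[481.4962247328786, 0.0, 243.85943630681845], [0.0, 481.4962247328786, 193.03408417420567], [0.0, 0.0, 1.0]] [[-0.8483, -0.529, -0.0234], [-0.272, 0.4732, -0.8379], [0.4543, -0.7044, -0.5453]] [465.39625709 206.32845411 885.18588795]
top [[368.02763037542826, 0.0, 259.2951489680039], [0.0, 368.02763037542826, 196.10788328242774], [0.0, 0.0, 1.0]] [[0.0093, -0.9999, 0.0046], [-0.9964, -0.0096, -0.0847], [0.0848, -0.0038, -0.9964]] [-2.78819215e-01  5.31666330e+02  9.79170117e+02]
{'time': 0.1, 'joint_positions': array([-1.25499482e+00,  3.42641236e-01,  1.52491175e+00, -4.03160102e-06,
        1.27541447e+00, -1.46008203e-01]), 'dq': array([ 3.28807025e-05, -4.11474263e-03, -1.46193151e-03,  1.67644766e-03,
       -9.85644448e-05,  3.03092836e-04]), 'tau': array([ 2.45959767e-03, -4.32002628e+01, -2.44694245e+01,  7.19925016e-02,
        5.26732416e-02, -4.73030127e-05]), 'tool_pos': array([ 233.82451405, -469.64815856,  226.12399675]), 'tcp_rot': array([-3.14023192e+00, -1.96205602e-04,  4.61810753e-01]), 'contact_force': array([ 0.01706972,  0.39258546, -0.97823871]), 'moment': array([-0.03718957,  0.03156113,  0.0146737 ]), 'finger_force': 0.0, 'grip_width': 91.9579294781107} 18.8
```

View pics/side0.png

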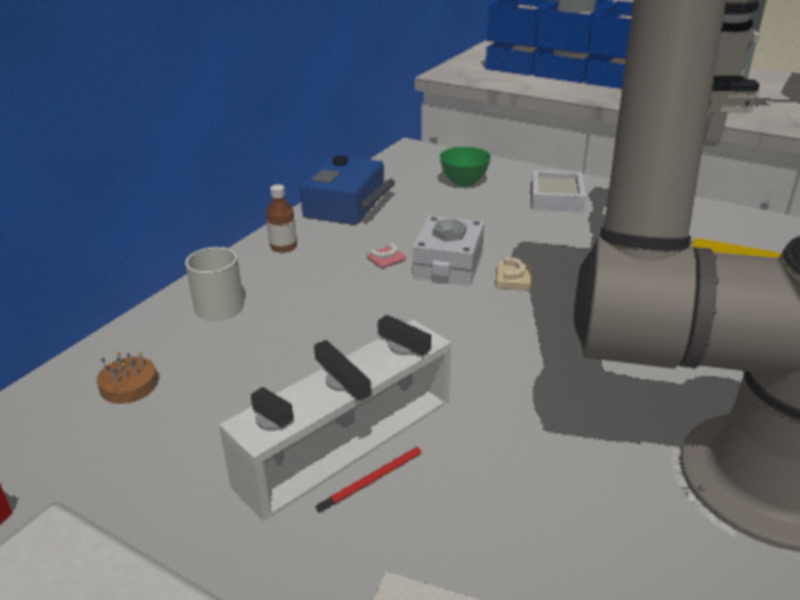

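View pics/top0.png

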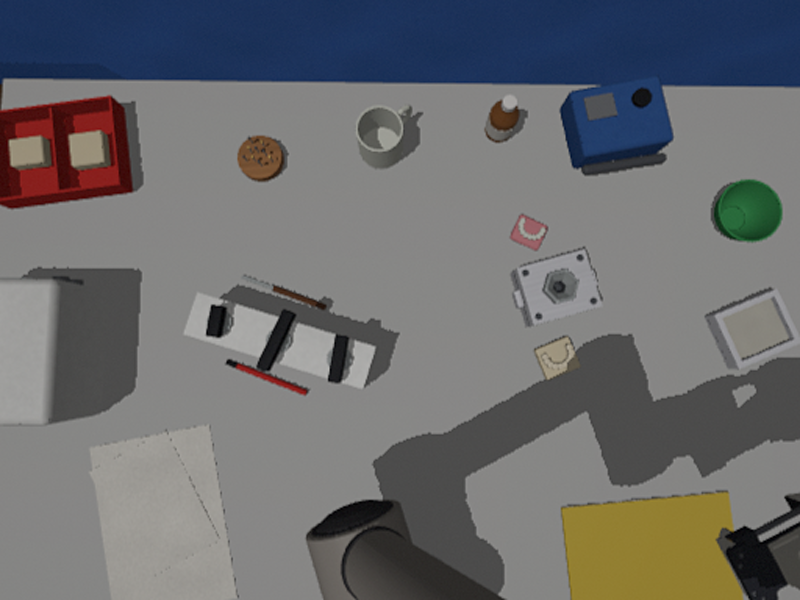

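The side and top views both show three keys in the rack. The middle-sized one is the key nearest the flask, at about (340,358) in the top view and (404,335) in the side view. The flask screw is at about (561,287) in the top view and (449,230) in the side view. I'll enlarge both.

```bash
python3 - <<'E'
from plant import bot
import cv2,numpy as np
t=bot.capture("top")[:,:,::-1];s=bot.capture("side")[:,:,::-1]
def c(im,x,y,w=64,h=48,k=6):
    return cv2.resize(im[y:y+h,x:x+w],None,fx=k,fy=k,interpolation=cv2.INTER_CUBIC)
# top: key crop origin (190,204), screw (327,158); side: key (227,190), screw (256,130)
cv2.imwrite("pics/c1.png",np.vstack([np.hstack([c(t,190,204),c(t,327,158)]),np.hstack([c(s,227,190),c(s,256,130)])]))
E
```

```text
(no output)
```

View pics/c1.png

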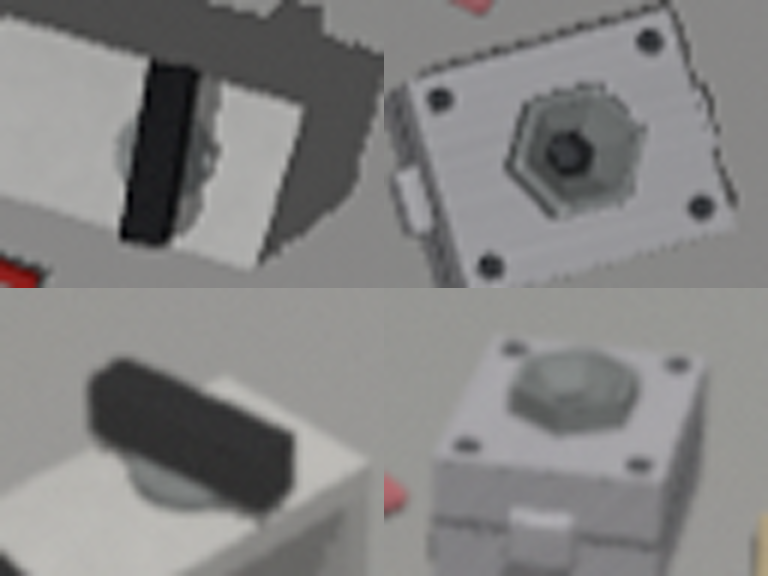

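In the crop, the key bar's top face has corners near (152,60), (200,66), (168,246) and (120,240). The screw head hexagon is centred near (578,150), with the lid holes at (440,99), (650,41), (701,208) and (490,267). In the side crop, the head top is near (574,385). I'll compute the poses and overlay the models to check them.

```bash
cat > h.py <<'E'
from plant import bot
import cv2,numpy as np
def proj(n,P):
    m=bot.camera_model(n);c=np.atleast_2d(P)@m["R"].T+m["t"];p=c@m["camera_matrix"].T;return p[:,:2]/p[:,2:]
def back(n,uv,z):
    m=bot.camera_model(n);uv=np.atleast_2d(uv).astype(float)
    d=np.c_[uv,np.ones(len(uv))]@np.linalg.inv(m["camera_matrix"]).T@m["R"];o=-m["R"].T@m["t"]
    return o+d*((z-o[2])/d[:,2])[:,None]
def un(p,o,k=6,co=(0,0)): return (np.array(p,float)-co+.5)/k-.5+o
def poly(c,yaw,L):
    L=np.array(L,float);return np.c_[c[0]+L[:,0]*np.cos(yaw)-L[:,1]*np.sin(yaw),c[1]+L[:,0]*np.sin(yaw)+L[:,1]*np.cos(yaw),np.full(len(L),c[2])]
def hexa(af): 
    a=np.arange(6)*np.pi/3+np.pi/6;return af/np.sqrt(3)*np.c_[np.cos(a),np.sin(a)]
def crop(n,x,y,polys,w=32,h=24,k=12,im=None):
    im=bot.capture(n)[:,:,::-1] if im is None else im
    c=cv2.resize(im[y:y+h,x:x+w],None,fx=k,fy=k,interpolation=cv2.INTER_CUBIC)
    for P,col in polys:
        q=((proj(n,P)-[x,y]+.5)*k-.5)
        cv2.polylines(c,[np.round(q).astype(int)],True,col,1)
    return c
E
python3 - <<'E'
from h import *
K=back("top",un([(152,60),(200,66),(168,246),(120,240)],(190,204)),130)
print(K.round(1),K.mean(0))
a=(K[0]-K[3]+K[1]-K[2]);print("yaw",np.arctan2(a[1],a[0]),np.linalg.norm(a)/2)
Ks=back("side",un([(125,360),(293,435),(250,485)][:2],(227,190),co=(0,288)),130);print("side",Ks.round(1))
H=back("top",un([(440,99),(650,41),(701,208),(490,267)],(327,158),co=(384,0)),62);print(H.round(1),H.mean(0))
a=H[1]-H[0]+H[2]-H[3];fy=np.arctan2(a[1],a[0]);print("flaskyaw",fy)
Hs=back("side",un([(515,348),(678,364),(639,465),(467,444)],(256,130),co=(384,288)),62);print(Hs.round(1),Hs.mean(0))
hs=back("side",un([(574,383)],(256,130),co=(384,288)),76);print(hs)
print(back("top",un([(568,153)],(327,158),co=(384,0)),45))
E
```

```text
[[479.1 112.1 130. ]
 [476.8  92.7 130. ]
 [404.7 104.2 130. ]
 [407.  123.5 130. ]] [441.90010588 108.10133617 130.        ]
yaw -0.15766737412398815 73.00566963593381
side [[473.1 102.  130. ]
 [404.4 111.6 130. ]]
[[ 588.4 -196.1   62. ]
 [ 615.  -288.7   62. ]
 [ 541.5 -309.8   62. ]
 [ 514.8 -217.3   62. ]] [ 564.90326509 -252.96695332   62.        ]
flaskyaw -1.2902152650952252
[[ 615.2 -285.    62. ]
 [ 543.  -307.1   62. ]
 [ 516.1 -213.8   62. ]
 [ 589.3 -193.9   62. ]] [ 565.91257092 -249.9509691    62.        ]
[[ 563.2524819  -243.32517236   76.        ]]
[[ 567.18758283 -256.5761997    45.        ]]
```

```bash
python3 - <<'E'
from h import *
R=(0,0,255);G=(0,255,0)
s=(565,-250);bar=[(-37,-10),(37,-10),(37,10),(-37,10)]
t=bot.capture("top")[:,:,::-1];d=bot.capture("side")[:,:,::-1]
y=fy=-1.29
P=[(poly((*s,76),y,hexa(52)),R)]
k=[(poly((442,108,130),-.158,bar),R),(poly((442,108,106),-.158,bar),G)]
A=np.vstack([crop("top",343,170,[],im=t),crop("side",272,137,[],im=d)])
B=np.vstack([crop("top",343,170,P,im=t),crop("side",272,137,P,im=d)])
cv2.imwrite("pics/c2.png",np.hstack([A,B]))
cv2.imwrite("pics/c3.png",np.hstack([crop("top",190,204,k,64,48,6,t),crop("side",227,190,k,64,48,6,d)]))
E
```

```text
(no output)
```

View pics/c2.png

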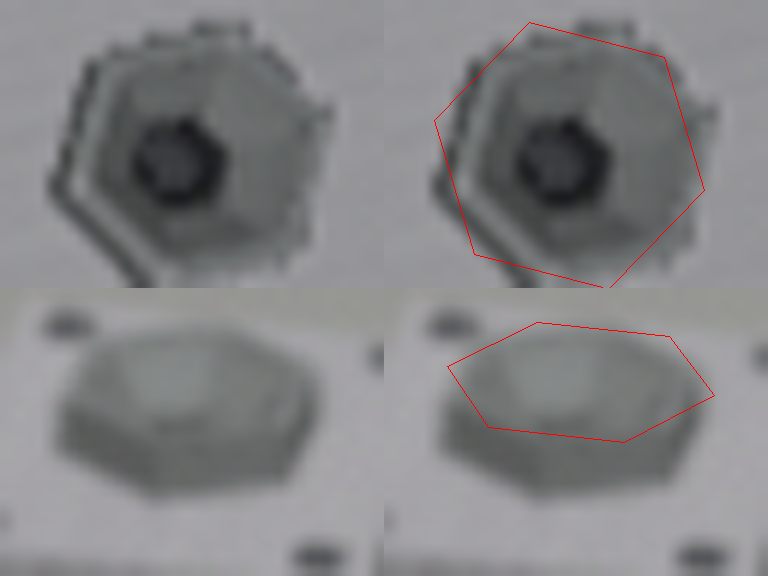

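View pics/c3.png

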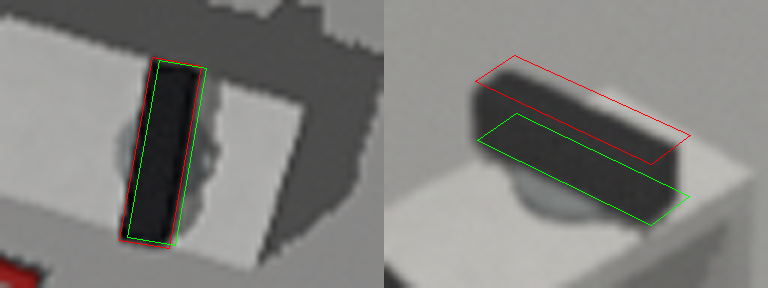

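Crop c2 shows the head turned relative to the lid. Its top-face vertices are near (72,188), (108,62) and (325,112) in the top view, and (62,408), (155,455), (285,440), (320,385), (240,335) and (100,350) in the side view. The key overlay in c3 agrees with the model to about 2 px. I'll fit the hexagon next.

```bash
python3 - <<'E'
from h import *
from scipy.optimize import least_squares
S=back("side",un([(62,408),(155,455),(285,440),(320,385),(240,335),(100,350)],(272,137),12,(0,288)),76)
T=back("top",un([(72,188),(108,62),(325,112)],(343,170),12),76)
print(T.round(1))
def fit(V):
    def r(p):
        h=poly((p[0],p[1],76),p[2],hexa(52));return np.array([np.linalg.norm(h-v,axis=1).min() for v in V])
    return min((least_squares(r,[*V.mean(0)[:2],y0]) for y0 in np.arange(0,1.05,.15)),key=lambda q:q.cost)
q=fit(S);print("side",q.x,q.fun.round(1))
def rT(p):
    h=poly((p[0],p[1],76),p[2],hexa(52));return np.array([np.linalg.norm(h-v,axis=1).min() for v in T])
print([ (r.x.round(2),round(r.cost,2)) for r in (least_squares(rT,[564,-250,y]) for y in (0,.3,.6,.9))])
y=q.x[2];t=bot.capture("top")[:,:,::-1];d=bot.capture("side")[:,:,::-1]
c=(565,-251);c2=q.x[:2]
P=[(poly((*c,76),y,hexa(52)),(0,0,255)),(poly((*c,62),y,hexa(20)),(0,255,0)),(poly((*c,36),y,hexa(20)),(255,255,0))]
Q=[(poly((*c,76),y,hexa(52)),(0,0,255)),(poly((*c2,76),y,hexa(52)),(0,255,0))]
cv2.imwrite("pics/c4.png",np.hstack([crop("top",343,168,P,32,28,12,t),crop("side",272,137,Q,32,28,12,d)]))
E
```

```text
[[ 557.6 -225.5   76. ]
 [ 585.1 -233.6   76. ]
 [ 574.6 -280.4   76. ]]
side [ 562.19446694 -243.70233219    1.23194798] [0.6 0.6 1.6 1.9 1.7 1. ]
[(array([ 5.6548e+02, -2.5367e+02,  2.9000e-01]), np.float64(4.83)), (array([ 5.6551e+02, -2.5375e+02,  2.9000e-01]), np.float64(4.8)), (array([ 5.6608e+02, -2.5371e+02,  3.0000e-01]), np.float64(5.14)), (array([ 565.53, -253.8 ,    1.34]), np.float64(4.79))]
```

View pics/c4.png

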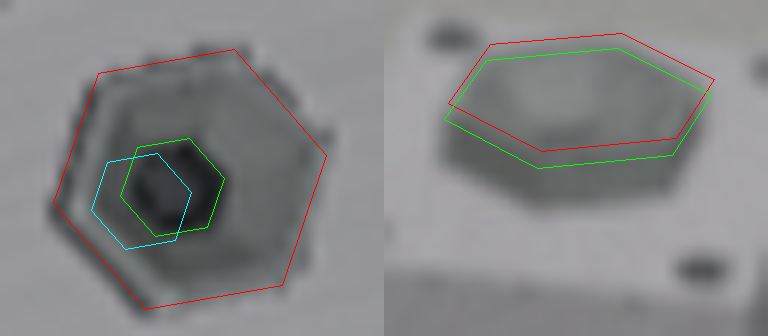

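Top view puts the key at (442,108) with yaw -0.158, and the socket at about (565,-252) with yaw about 0.20 (mod 60°). I'll move toward the key.

Emit:
carry_out --plan '[{"tx":26,"ty":34,"rz":-0.05},{"tx":26,"ty":34,"rz":-0.05},{"tx":26,"ty":34,"rz":-0.05},{"tx":26,"ty":34,"rz":-0.05},{"tx":26,"ty":34,"rz":-0.05},{"tx":26,"ty":34,"rz":-0.05},{"tx":26,"ty":34,"rz":-0.05},{"tx":26,"ty":34,"rz":-0.05},{"ty":38,"rz":-0.055},{"ty":38,"rz":-0.055},{"ty":38,"rz":-0.055},{"ty":38,"rz":-0.055}]' --gripper 0

```text
invalid input at $.plan[0]: expected keys tx, ty, tz, rx, ry, rz
```

Emit:
carry_out --plan '[{"ty":38},{"ty":38},{"ty":38},{"ty":38},{"tz":-20},{"tz":-20},{}]'

```text
invalid input at $.plan[0]: expected keys tx, ty, tz, rx, ry, rz
```

All six keys are required in every row.

Emit:
carry_out --plan '[{"tx":26,"ty":34,"tz":0,"rx":0,"ry":0,"rz":-0.05},{"tx":26,"ty":34,"tz":0,"rx":0,"ry":0,"rz":-0.05},{"tx":26,"ty":34,"tz":0,"rx":0,"ry":0,"rz":-0.05},{"tx":26,"ty":34,"tz":0,"rx":0,"ry":0,"rz":-0.05},{"tx":26,"ty":34,"tz":0,"rx":0,"ry":0,"rz":-0.05},{"tx":26,"ty":34,"tz":0,"rx":0,"ry":0,"rz":-0.05},{"tx":26,"ty":34,"tz":0,"rx":0,"ry":0,"rz":-0.05},{"tx":26,"ty":34,"tz":0,"rx":0,"ry":0,"rz":-0.05},{"tx":0,"ty":38,"tz":0,"rx":0,"ry":0,"rz":-0.055},{"tx":0,"ty":38,"tz":0,"rx":0,"ry":0,"rz":-0.055},{"tx":0,"ty":38,"tz":0,"rx":0,"ry":0,"rz":-0.055},{"tx":0,"ty":38,"tz":0,"rx":0,"ry":0,"rz":-0.055}]' --gripper 0

```text
time: 1.6
tool_pos: [441.8, -44.5, 226.8]
tcp_rot: [3.141, -0.0, -0.161]
contact_force: [0.2, -0.4, 0.4]
grip_width: 91.8
finger_force: 0.0
```

Emit:
carry_out --plan '[{"tx":0,"ty":38,"tz":0,"rx":0,"ry":0,"rz":0},{"tx":0,"ty":38,"tz":0,"rx":0,"ry":0,"rz":0},{"tx":0,"ty":38,"tz":0,"rx":0,"ry":0,"rz":0},{"tx":0,"ty":38,"tz":0,"rx":0,"ry":0,"rz":0},{"tx":0,"ty":0,"tz":-20,"rx":0,"ry":0,"rz":0},{"tx":0,"ty":0,"tz":-20,"rx":0,"ry":0,"rz":0},{"tx":0,"ty":0,"tz":0,"rx":0,"ry":0,"rz":0},{"tx":0,"ty":0,"tz":0,"rx":0,"ry":0,"rz":0}]'

```text
time: 2.4
tool_pos: [442.0, 105.9, 187.1]
tcp_rot: [3.141, 0.0, -0.158]
contact_force: [-0.5, -1.0, 0.2]
grip_width: 92.0
finger_force: 0.0
```

Emit:
carry_out --plan '[{"tx":0,"ty":2,"tz":-20,"rx":0,"ry":0,"rz":0},{"tx":0,"ty":0,"tz":-20,"rx":0,"ry":0,"rz":0},{"tx":0,"ty":0,"tz":-15,"rx":0,"ry":0,"rz":0},{"tx":0,"ty":0,"tz":-12,"rx":0,"ry":0,"rz":0},{"tx":0,"ty":0,"tz":-10,"rx":0,"ry":0,"rz":0},{"tx":0,"ty":0,"tz":0,"rx":0,"ry":0,"rz":0},{"tx":0,"ty":0,"tz":0,"rx":0,"ry":0,"rz":0}]'

```text
time: 3.1
tool_pos: [442.5, 107.9, 110.4]
tcp_rot: [-3.141, -0.001, -0.159]
contact_force: [-0.1, 0.6, 0.0]
grip_width: 91.8
finger_force: 0.0
```

Emit:
carry_out --plan '[{"tx":0,"ty":0,"tz":0,"rx":0,"ry":0,"rz":0},{"tx":0,"ty":0,"tz":0,"rx":0,"ry":0,"rz":0},{"tx":0,"ty":0,"tz":0,"rx":0,"ry":0,"rz":0},{"tx":0,"ty":0,"tz":0,"rx":0,"ry":0,"rz":0},{"tx":0,"ty":0,"tz":0,"rx":0,"ry":0,"rz":0},{"tx":0,"ty":0,"tz":0,"rx":0,"ry":0,"rz":0},{"tx":0,"ty":0,"tz":0,"rx":0,"ry":0,"rz":0},{"tx":0,"ty":0,"tz":0,"rx":0,"ry":0,"rz":0},{"tx":0,"ty":0,"tz":0,"rx":0,"ry":0,"rz":0},{"tx":0,"ty":0,"tz":0,"rx":0,"ry":0,"rz":0}]' --gripper 1

```text
time: 4.1
tool_pos: [442.0, 108.1, 109.8]
tcp_rot: [-3.141, -0.0, -0.158]
contact_force: [0.7, 0.7, -0.5]
grip_width: 19.7
finger_force: 30.0
```

Emit:
carry_out --plan '[{"tx":0,"ty":0,"tz":10,"rx":0,"ry":0,"rz":0},{"tx":0,"ty":0,"tz":20,"rx":0,"ry":0,"rz":0},{"tx":0,"ty":0,"tz":20,"rx":0,"ry":0,"rz":0},{"tx":0,"ty":0,"tz":20,"rx":0,"ry":0,"rz":0},{"tx":0,"ty":0,"tz":20,"rx":0,"ry":0,"rz":0},{"tx":0,"ty":0,"tz":0,"rx":0,"ry":0,"rz":0},{"tx":0,"ty":0,"tz":0,"rx":0,"ry":0,"rz":0}]'

```text
time: 4.8
tool_pos: [441.6, 107.9, 199.5]
tcp_rot: [3.141, 0.0, -0.158]
contact_force: [-1.0, 0.2, -3.3]
grip_width: 19.6
finger_force: 30.0
```

Emit:
carry_out --plan '[{"tx":10,"ty":-30,"tz":0,"rx":0,"ry":0,"rz":0.03},{"tx":10,"ty":-30,"tz":0,"rx":0,"ry":0,"rz":0.03},{"tx":10,"ty":-30,"tz":0,"rx":0,"ry":0,"rz":0.03},{"tx":10,"ty":-30,"tz":0,"rx":0,"ry":0,"rz":0.03},{"tx":10,"ty":-30,"tz":0,"rx":0,"ry":0,"rz":0.03},{"tx":10,"ty":-30,"tz":0,"rx":0,"ry":0,"rz":0.03},{"tx":10,"ty":-30,"tz":0,"rx":0,"ry":0,"rz":0.03},{"tx":10,"ty":-30,"tz":0,"rx":0,"ry":0,"rz":0.03},{"tx":10,"ty":-30,"tz":0,"rx":0,"ry":0,"rz":0.03},{"tx":11,"ty":-30,"tz":0,"rx":0,"ry":0,"rz":0.03},{"tx":11,"ty":-30,"tz":0,"rx":0,"ry":0,"rz":0.03},{"tx":11,"ty":-30,"tz":0,"rx":0,"ry":0,"rz":0.03}]'

```text
time: 6.0
tool_pos: [564.4, -252.9, 197.6]
tcp_rot: [-3.139, 0.003, 0.203]
contact_force: [0.1, -0.2, -2.6]
grip_width: 19.7
finger_force: 30.0
```

Emit:
carry_out --plan '[{"tx":0,"ty":0,"tz":-10,"rx":0,"ry":0,"rz":0},{"tx":0,"ty":0,"tz":0,"rx":0,"ry":0,"rz":0},{"tx":0,"ty":0,"tz":0,"rx":0,"ry":0,"rz":0}]'

```text
time: 6.3
tool_pos: [564.1, -250.8, 188.2]
tcp_rot: [-3.139, 0.003, 0.202]
contact_force: [0.9, 0.0, -3.6]
grip_width: 19.6
finger_force: 30.0
```

```bash
python3 - <<'E'
from h import *
d=bot.capture("side")[:,:,::-1]
cv2.imwrite("pics/s5.png",crop("side",240,80,[],100,75,8,d))
o=bot.get_obs();print(o["tool_pos"],o["tcp_rot"],o["grip_width"])
c=o["tool_pos"]
print(proj("side",[[c[0],c[1],c[2]-80],[565,-252,76]]))
E
```

```text
[ 564.48925488 -250.87530139  189.08847184] [-3.14024190e+00  1.28550513e-03  2.02455230e-01] 19.866991898747862
[[288.49982913 132.85720193]
 [288.18608351 143.94828257]]
```

View pics/s5.png

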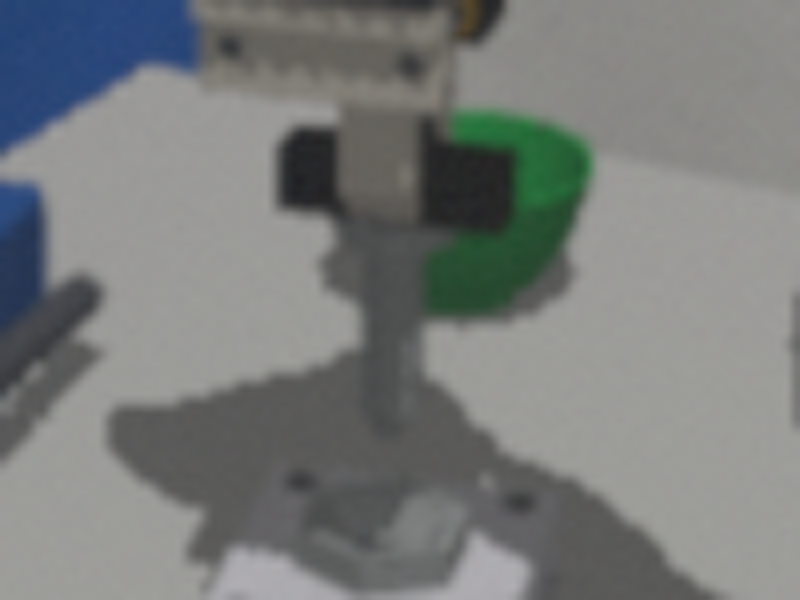

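The key tip, at (387,435) in the crop, sits directly above the head centre at about (388,507). That matches the prediction within 1.5 px, so I'll lower it.

Emit:
carry_out --plan '[{"tx":0.5,"ty":-1,"tz":-12,"rx":0,"ry":0,"rz":0},{"tx":0,"ty":0,"tz":-12,"rx":0,"ry":0,"rz":0},{"tx":0,"ty":0,"tz":-10,"rx":0,"ry":0,"rz":0},{"tx":0,"ty":0,"tz":-5,"rx":0,"ry":0,"rz":0},{"tx":0,"ty":0,"tz":-3,"rx":0,"ry":0,"rz":0},{"tx":0,"ty":0,"tz":-3,"rx":0,"ry":0,"rz":0},{"tx":0,"ty":0,"tz":0,"rx":0,"ry":0,"rz":0},{"tx":0,"ty":0,"tz":0,"rx":0,"ry":0,"rz":0}]'

```text
time: 7.15
tool_pos: [565.6, -253.1, 145.0]
tcp_rot: [3.141, -0.0, 0.202]
contact_force: [-0.3, 0.1, -2.9]
grip_width: 19.9
finger_force: 30.0
```

Emit:
carry_out --plan '[{"tx":0,"ty":0,"tz":-2,"rx":0,"ry":0,"rz":0},{"tx":0,"ty":0,"tz":-2,"rx":0,"ry":0,"rz":0},{"tx":0,"ty":0,"tz":0,"rx":0,"ry":0,"rz":0},{"tx":0,"ty":0,"tz":0,"rx":0,"ry":0,"rz":0}]'

```text
time: 7.55
tool_pos: [565.4, -253.0, 140.7]
tcp_rot: [3.142, 0.0, 0.202]
contact_force: [-0.3, 0.5, -4.1]
grip_width: 19.5
finger_force: 30.0
```

Emit:
carry_out --plan '[{"tx":0,"ty":0,"tz":-2,"rx":0,"ry":0,"rz":0},{"tx":0,"ty":0,"tz":-2,"rx":0,"ry":0,"rz":0},{"tx":0,"ty":0,"tz":-1,"rx":0,"ry":0,"rz":0},{"tx":0,"ty":0,"tz":0,"rx":0,"ry":0,"rz":0}]'

```text
time: 7.95
tool_pos: [565.3, -252.9, 135.4]
tcp_rot: [-3.141, 0.0, 0.202]
contact_force: [-0.3, -0.4, -3.2]
grip_width: 19.6
finger_force: 30.0
```

Emit:
carry_out --plan '[{"tx":0,"ty":0,"tz":-2,"rx":0,"ry":0,"rz":0},{"tx":0,"ty":0,"tz":-1,"rx":0,"ry":0,"rz":0},{"tx":0,"ty":0,"tz":0,"rx":0,"ry":0,"rz":0},{"tx":0,"ty":0,"tz":0,"rx":0,"ry":0,"rz":0}]'

```text
time: 8.35
tool_pos: [565.4, -253.0, 132.7]
tcp_rot: [3.142, 0.0, 0.202]
contact_force: [0.7, 0.2, -2.4]
grip_width: 19.7
finger_force: 30.0
```

Emit:
carry_out --plan '[{"tx":0,"ty":0,"tz":-1.5,"rx":0,"ry":0,"rz":0},{"tx":0,"ty":0,"tz":-1.5,"rx":0,"ry":0,"rz":0},{"tx":0,"ty":0,"tz":0,"rx":0,"ry":0,"rz":0},{"tx":0,"ty":0,"tz":0,"rx":0,"ry":0,"rz":0}]'

```text
time: 8.75
tool_pos: [565.5, -252.7, 129.5]
tcp_rot: [-3.141, 0.0, 0.202]
contact_force: [0.7, 1.7, -3.3]
grip_width: 19.7
finger_force: 30.0
```

Emit:
carry_out --plan '[{"tx":0,"ty":0,"tz":-1.5,"rx":0,"ry":0,"rz":0},{"tx":0,"ty":0,"tz":-1.5,"rx":0,"ry":0,"rz":0},{"tx":0,"ty":0,"tz":0,"rx":0,"ry":0,"rz":0},{"tx":0,"ty":0,"tz":0,"rx":0,"ry":0,"rz":0}]'

```text
time: 9.15
tool_pos: [565.4, -252.8, 126.5]
tcp_rot: [-3.141, 0.0, 0.202]
contact_force: [1.3, 2.8, -4.1]
grip_width: 19.7
finger_force: 30.0
```

Emit:
carry_out --plan '[{"tx":0.3,"ty":0.6,"tz":-1.5,"rx":0,"ry":0,"rz":0},{"tx":0,"ty":0,"tz":-1.5,"rx":0,"ry":0,"rz":0},{"tx":0,"ty":0,"tz":-1.5,"rx":0,"ry":0,"rz":0},{"tx":0,"ty":0,"tz":0,"rx":0,"ry":0,"rz":0}]'

```text
time: 9.55
tool_pos: [565.6, -252.5, 121.9]
tcp_rot: [3.142, 0.0, 0.202]
contact_force: [0.1, 1.6, -3.7]
grip_width: 20.0
finger_force: 30.0
```

Emit:
carry_out --plan '[{"tx":0,"ty":0,"tz":-1.5,"rx":0,"ry":0,"rz":0},{"tx":0,"ty":0,"tz":-1.5,"rx":0,"ry":0,"rz":0},{"tx":0,"ty":0,"tz":-1,"rx":0,"ry":0,"rz":0},{"tx":0,"ty":0,"tz":0,"rx":0,"ry":0,"rz":0}]'

```text
time: 9.95
tool_pos: [565.6, -252.5, 118.0]
tcp_rot: [3.142, 0.0, 0.202]
contact_force: [0.6, 0.4, -3.2]
grip_width: 19.6
finger_force: 30.0
```

Emit:
carry_out --plan '[{"tx":0,"ty":0,"tz":-1,"rx":0,"ry":0,"rz":0},{"tx":0,"ty":0,"tz":-1,"rx":0,"ry":0,"rz":0},{"tx":0,"ty":0,"tz":0,"rx":0,"ry":0,"rz":0},{"tx":0,"ty":0,"tz":0,"rx":0,"ry":0,"rz":0}]'

```text
time: 10.35
tool_pos: [565.7, -252.5, 116.1]
tcp_rot: [3.142, 0.0, 0.202]
contact_force: [-0.5, 1.6, -3.7]
grip_width: 19.5
finger_force: 30.0
```

Emit:
carry_out --plan '[{"tx":0,"ty":0,"tz":-0.5,"rx":0,"ry":0,"rz":0},{"tx":0,"ty":0,"tz":-0.5,"rx":0,"ry":0,"rz":0},{"tx":0,"ty":0,"tz":0,"rx":0,"ry":0,"rz":0},{"tx":0,"ty":0,"tz":0,"rx":0,"ry":0,"rz":0}]'

```text
time: 10.75
tool_pos: [565.9, -252.5, 115.7]
tcp_rot: [3.141, -0.0, 0.202]
contact_force: [-0.8, 1.1, 1.8]
grip_width: 19.7
finger_force: 30.0
```

The floor is felt: Fz rose from -3.7 to +1.8 N. I'll release and withdraw.

Emit:
carry_out --plan '[{"tx":0,"ty":0,"tz":0,"rx":0,"ry":0,"rz":0},{"tx":0,"ty":0,"tz":0,"rx":0,"ry":0,"rz":0},{"tx":0,"ty":0,"tz":0,"rx":0,"ry":0,"rz":0},{"tx":0,"ty":0,"tz":0,"rx":0,"ry":0,"rz":0},{"tx":0,"ty":0,"tz":0,"rx":0,"ry":0,"rz":0},{"tx":0,"ty":0,"tz":0,"rx":0,"ry":0,"rz":0},{"tx":0,"ty":0,"tz":0,"rx":0,"ry":0,"rz":0},{"tx":0,"ty":0,"tz":0,"rx":0,"ry":0,"rz":0},{"tx":0,"ty":0,"tz":0,"rx":0,"ry":0,"rz":0},{"tx":0,"ty":0,"tz":0,"rx":0,"ry":0,"rz":0}]' --gripper 0

```text
time: 11.75
tool_pos: [565.7, -252.4, 115.2]
tcp_rot: [3.141, 0.0, 0.202]
contact_force: [-0.1, 0.2, 0.3]
grip_width: 90.7
finger_force: 0.0
```

Emit:
carry_out --plan '[{"tx":0,"ty":0,"tz":8,"rx":0,"ry":0,"rz":0},{"tx":0,"ty":0,"tz":20,"rx":0,"ry":0,"rz":0},{"tx":0,"ty":0,"tz":25,"rx":0,"ry":0,"rz":0},{"tx":0,"ty":0,"tz":25,"rx":0,"ry":0,"rz":0},{"tx":0,"ty":0,"tz":25,"rx":0,"ry":0,"rz":0},{"tx":0,"ty":0,"tz":0,"rx":0,"ry":0,"rz":0},{"tx":0,"ty":0,"tz":0,"rx":0,"ry":0,"rz":0}]'

```text
time: 12.45
tool_pos: [565.8, -252.5, 218.8]
tcp_rot: [3.141, -0.001, 0.202]
contact_force: [-0.9, 0.3, -0.8]
grip_width: 91.8
finger_force: 0.0
```

```bash
python3 - <<'E'
from h import *
bar=[(-37,-10),(37,-10),(37,10),(-37,10)]
P=[(poly((565.7,-252.5,136),.2,bar),(0,0,255)),(poly((565.7,-252.5,112),.2,bar),(0,255,0))]
cv2.imwrite("pics/s6.png",crop("side",240,80,P,100,75,8))
E
```

```text
(no output)
```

View pics/s6.png

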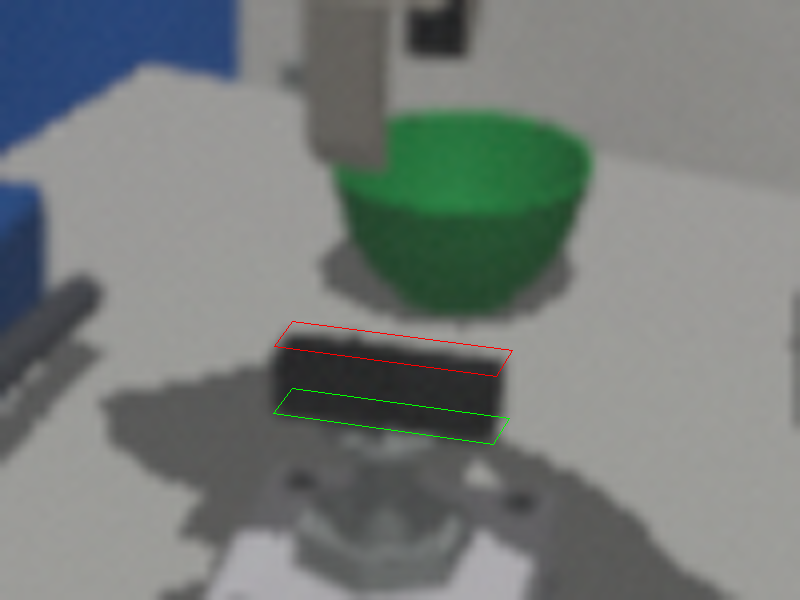

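The picture shows the key standing upright in the screw. Its bar spans about (275,345) to (503,430), which matches the fully-home model within the known view bias. The gripper is clear.

```bash
python3 -c "
from plant import bot
print(bot.close_job())"
```

```text
the job is handed in; nothing more can be done
None
```

The middle-sized key is standing upright and fully home in the flask's screw by my measurements, with the gripper clear; I handed the job in at about 12.5 s, and no verdict was returned.

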